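Put two tins away by weight: full one behind, nearly empty one in front

TASK

Two tins that look the same stand on the draining board: one is nearly full, the other nearly used up, and you can only tell which by feeling their weight. Put them away in the wooden tin tray so that the one in use comes to hand first: the heavier tin at the back, pushed fully home against the back board, and the lighter one in the open front end, pushed up against the heavier. Keep the tins upright and leave the mug, glass, lemon and spice jar where they are.

Things in the scene. Friction and masses are not known exactly. Their poses are not given: they have to be found in the camera images.
- tin_1: round black tin, 102 mm across, wooden lid pressed firmly on, round wooden knob on the lid to lift it by (22 mm across at its foot, 34 mm at 10 to 22 mm above the lid, 30 mm tall). Lid top 75 mm, knob top 105 mm above the underside. Origin: centre of the underside, z up through the knob. One of the two tins weighs about 0.5 kg in all, the other about 0.25; either may be the heavier
- tin_2: the other tin: the same in shape, size and look as tin_1, told apart only by its weight; origin and axes as for tin_1
- tray: low slatted wooden tray, fixed, left of the draining board; takes both tins in a row. Origin: on the worktop under the middle of its lane; x along the lane to the back board, z up. Lane x -105 to 105, y -56 to 56 mm between side boards 10 mm thick, tops at z = 34; back board at x = 105 to 115, top at z = 50; open at x = -105 (nearest the robot); slat tops, where tins stand, at z = 14 mm
- rear_slats: the three cross slats of the tray's rear half (fixed to it), which bear the rear tin; origin 4 mm under their tops, 52.5 mm from the tray's middle towards the back board
- front_slats: the three cross slats of the tray's front half (fixed to it), which bear the front tin; origin 4 mm under their tops, 52.5 mm from the tray's middle towards the open end
- rear_place (a point): point on the slat tops, on the lane's middle line, 51 mm in front of the back board: where the underside centre of the rear tin comes to be when it touches the board (to 1 mm); axes as the tray's
- front_place (a point): point on the slat tops, on the lane's middle line, 153 mm in front of the back board: where the underside centre of the front tin comes to be when it touches the rear tin (to 2 mm); axes as the tray's
- mug: cream mug with a handle, 101 mm tall, 78 mm across, behind the tray; origin: centre of the underside; a bystander, to be left where it is
- spice_jar: spice jar with a black cap, 45 mm across, 105 mm tall, behind the tray; origin: centre of the underside; a bystander, to be left where it is
- tumbler: drinking glass, 81 mm across, 91 mm tall, on the draining board behind the tins; origin: centre of the underside; a bystander, to be left where it is
- lemon: lemon, 71 x 53 x 51 mm, on the worktop left of the tray; origin: underside; a bystander, to be left where it is
Not all that is in view belongs to the job. What is shaped like the tin_2 but pink is not meant.

How it is judged:
By the outcome, as a careful person would: the job done as asked, in the order asked, and still so for the second after the job is handed in, with the robot touching nothing.
It also fails if it takes over 67 s, if anything falls off the work surface, if the arm or the gripper's body presses on something with over 40 N, if the wrist force passes 120 N, or if a joint passes its speed limit or range.

ROBOT

A 7-joint arm with a two-finger parallel gripper is mounted at the origin on a cart in front of the work surface, level with it; the furniture and walls round the work are solid. World frame = base frame: x ahead of the robot, y to its left, z up, the work surface at z = 0. Lengths are in m, angles in rad, forces in N, time in s.
With the tool pointing down it reaches from about 0.4 to 0.85 m from the base axis. Payload 4.4 kg.
Tool frame: the origin (TCP) lies midway between the tips of the shut fingers; the grasp point (between the pads) lies 19 mm behind it (bot.pinch_z is the distance from the TCP to the grasp point, in m); z points along the fingers, y is the line along which they close (so a half turn about z gives the same grasp; the last joint's range is limited). The gripper opens to 94 mm and grips with 3 to 60 N. Pads are 16 mm wide; open, the fingers measure 119 mm over their backs; the gripper's body (75 mm by 177 mm) begins 78 mm behind the grasp point.
Start: joints at [1.111, 0.628, 0.038, 1.517, -0.027, 0.996, -0.02], TCP at [0.249, -0.6, 0.205] pointing down, gripper open.
Joint ranges: [-3.06, 3.06], [-0.37, 2.12], [-1.25, 1.32], [0.18, 2.47], [-1.1, 4.24], [0.23, 1.98], [-2.94, 2.94]. Speed limits (rad/s): [2.57, 2.57, 3.14, 3.14, 3.14, 3.14, 3.14].

INTERFACE

Orientations are given as a 3x3 rotation matrix whose columns are the frame's x, y, z axes.
In Python, from bench import bot gives the robot as it stands. The module is installed in compiled form; this text tells all that it offers.
- The arm moves only by the shell command python3 -m jog 'ROWS' [FORCE]. ROWS is one flat JSON list of numbers that holds 1 to 5 rows one after another, with no inner brackets; each row has 7 numbers: dx, dy, dz in m, then a rotation vector rx, ry, rz in rad, then the opening from 0.0 (shut) to 1.0 (fully open); each row shifts and turns the commanded pose from where the row before left it, along the tool's axes as they then stand; what a row does not reach is not made up. A row lasts 1/8 s, in which the tool goes at most 0.0625 m and 0.188 rad, less where a joint would pass 70% of its speed; a pose out of reach is approached as far as the arm can. The fingers move at their own pace and stop on an object; FORCE is the grip in N (left out, the last holds). Time passes only in rows, so rows that do not move let the fingers close. It prints the time, the measured TCP pose, the force, the opening and the grip force at its end. Input that does not fit is refused with a message, and nothing moves.
- bot.sense(): the state, without advancing time (a new reading comes with each control period).
- bot.grab_frame(name): name is "scene" or "side" or "wrist"; returns the picture (480x640x3 uint8, red, green, blue); there is no depth.
- bot.calibration(name): a dict with "fx", "fy", "cx", "cy" (pixels), "cam_to_world" (4x4, takes a point from camera to world coordinates); the wrist camera has in their place "T_tool_cam" (4x4, takes a point from camera to tool coordinates, whose origin is the TCP and whose axes are the flange's). Camera axes: x right, y up, looking along -z (the intrinsics and any distortion apply to the point x, -y, -z); pixel columns grow to the right and rows downward; lengths in m; the calibration is good to about 2 mm. A picture is of the moment at which its call begins: read the wrist's pose just before it. calibration takes no time and is no camera call.
- bot.finish_job(): hands the job in; it is judged then, once.
The state is a dict: "clock": time; "joint_pos": joint angles; "joint_vel": joint speeds; "tau": joint torques, N m; "position": TCP position; "orientation": TCP orientation; "force": force on the tool from outside, world axes, zero at the start; "ft_torque": the same for the moment, N m; "gripper_width": opening from 0.0 (shut) to 1.0 (fully open); "finger_force": force on a finger pad.
Only numpy, scipy, OpenCV 4.12 (cv2) and the standard library are available. Lean on these libraries where they do the work, as an engineer would, in place of code of your own. Each camera call takes 0.05 s, during which the arm holds its last target. There are 200 camera calls.

## Working session

There is one attempt and no reset: what is moved stays moved. The work goes in short steps, Python scripts to look and compute and a shell command to move; the robot and the scene stay as the last step left them, time stands still between calls to the robot, and variables do not carry over. Pictures are saved under pics/ and viewed, at most 10 in all, crops included, and the job is handed in when it is done.

```bash
mkdir -p pics
python3 - <<'E'
from bench import bot
import cv2, numpy as np
for n in ("scene","side"):
    cv2.imwrite(f"pics/{n}0.png", bot.grab_frame(n)[:,:,::-1])
    c=bot.calibration(n); print(n,{k:(np.round(v,4).tolist() if k=="cam_to_world" else v) for k,v in c.items()})
print(bot.calibration("wrist")); s=bot.sense(); print(s["position"],np.round(s["orientation"],3),s["force"],s["clock"])
E
```

```text
scene {'fx': 509.1634264860319, 'fy': 509.1634264860319, 'cx': 321.98663279568393, 'cy': 238.8559053325831, 'cam_to_world': [[-0.4464, 0.5154, -0.7315, -0.2987], [-0.8946, -0.275, 0.3522, 0.4636], [-0.0196, 0.8117, 0.5838, 0.7178], [0.0, 0.0, 0.0, 1.0]]}
side {'fx': 486.5948319087008, 'fy': 486.5948319087008, 'cx': 313.2013852546326, 'cy': 245.74028073817928, 'cam_to_world': [[0.0978, 0.5673, -0.8177, -0.5474], [-0.9952, 0.0554, -0.0806, -0.0763], [-0.0004, 0.8216, 0.57, 0.8057], [0.0, 0.0, 0.0, 1.0]]}
{'fx': 430.47781673416273, 'fy': 430.47781673416273, 'cx': 326.2146433124943, 'cy': 237.4133032969008, 'T_tool_cam': array([[-1.55354884e-04,  9.64655163e-01,  2.63515449e-01,
         7.67723256e-02],
       [ 9.99999537e-01,  4.00034197e-04, -8.74864231e-04,
        -6.59617774e-04],
       [-9.49357489e-04,  2.63515192e-01, -9.64654779e-01,
        -1.79320837e-01],
       [ 0.00000000e+00,  0.00000000e+00,  0.00000000e+00,
         1.00000000e+00]])}
[ 0.2491992  -0.59969459  0.20466879] [[ 0.923  0.384 -0.001]
 [ 0.384 -0.923  0.002]
 [-0.    -0.002 -1.   ]] [ 0.45148483 -0.57679698 -0.44335009] 0.1
```

View pics/scene0.png

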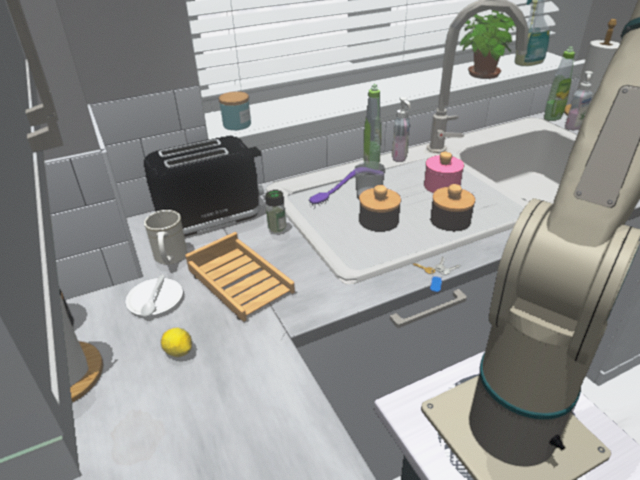

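View pics/side0.png

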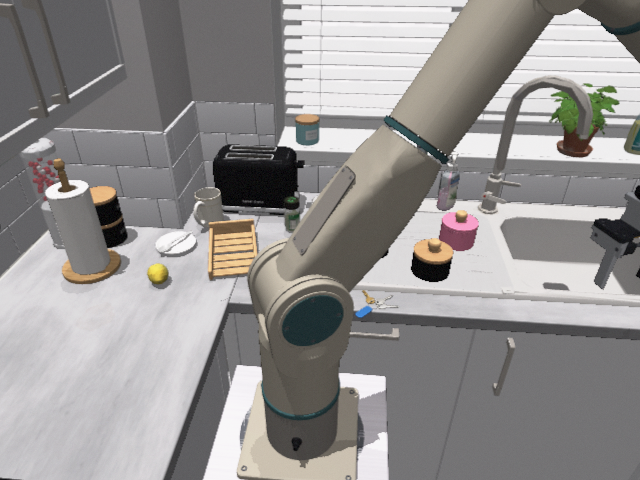

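The scene view shows the black tins at about (380,207) and (453,207). The pink one is at (444,172), the tray at (240,275), the glass behind the left tin, and the jar, mug and lemon around the tray. The side view shows the tray at (233,248) and one tin at (432,258). The arm hides the other tin.

```bash
cat > h.py <<'E'
from bench import bot
import cv2, numpy as np
def ray(name,u,v,s=None):
    c=bot.calibration(name)
    d=np.array([(u-c["cx"])/c["fx"],-(v-c["cy"])/c["fy"],-1.])
    if name=="wrist":
        T=np.eye(4); s=s or bot.sense(); T[:3,:3]=s["orientation"]; T[:3,3]=s["position"]; M=T@c["T_tool_cam"]
    else: M=c["cam_to_world"]
    return M[:3,3],M[:3,:3]@d
def onz(name,u,v,z,s=None):
    o,d=ray(name,u,v,s); return o+d*(z-o[2])/d[2]
def tri(p1,p2):
    (o1,d1),(o2,d2)=ray(*p1),ray(*p2)
    t=np.linalg.lstsq(np.c_[d1,-d2],o2-o1,rcond=None)[0]
    a,b=o1+t[0]*d1,o2+t[1]*d2; return (a+b)/2,np.linalg.norm(a-b)
def orange(im):
    h=cv2.cvtColor(im,cv2.COLOR_RGB2HSV); return cv2.inRange(h,(8,110,90),(22,255,255))
E
python3 - <<'E'
from h import *
a=cv2.imread("pics/scene0.png");b=cv2.imread("pics/side0.png")
x=cv2.resize(a[228:322,180:300],None,fx=4,fy=4,interpolation=cv2.INTER_CUBIC)[:376]
y=cv2.resize(b[212:282,200:266],None,fx=5,fy=5,interpolation=cv2.INTER_CUBIC)
H=376; o=np.zeros((H,480+330,3),np.uint8);o[:,:480]=x;o[:350,480:]=y
cv2.imwrite("pics/crop1.png",o[:,:800])
for n,im in(("scene",a),("side",b)):
    m=orange(im[:,:,::-1]); k,l,st,c=cv2.connectedComponentsWithStats(m)
    for i in range(1,k):
        if st[i,4]>60: print(n,st[i],c[i].round(1))
E
```

```text
scene [433 185  42  24 598] [453.  198.3]
scene [359 186  41  24 573] [379.3 199. ]
scene [186 233  50  24 121] [211.2 244.4]
scene [235 239  58  45 188] [262.4 260.6]
scene [ 188  248  101   66 2283] [238.7 279.6]
scene [ 71 371  28  28 285] [ 82.6 384.1]
side [ 91 187  25  13 115] [101.3 191. ]
side [414 240  39  24 432] [432.7 252.6]
side [ 63 251  57  33 525] [ 90.7 271.2]
```

View pics/crop1.png

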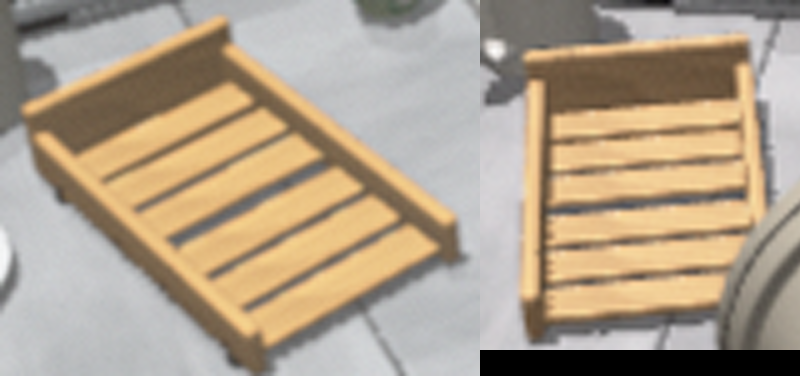

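The enlarged crops show the tray's outline clearly. In the scene crop, the side-board front ends are at (254,334) and (449,221), their rear ends at (42,136) and (230,47), and the back-board top runs from (24,104) to (222,16).

Run:
```python
from h import *
np.set_printoptions(precision=4,suppress=True)
S=lambda u,v:(180+u/4,228+v/4); D=lambda u,v:(200+(u-480)/5,212+v/5)
P={}
for n,(u,v),z in(("LF",(254,334),.034),("RF",(449,221),.034),("LB",(42,136),.034),("RB",(230,48),.034),("bL",(24,104),.05),("bR",(223,16),.05)):
    P[n]=onz("scene",*S(u,v),z); print(n,P[n])
for n,(u,v),z in(("LF",(531,292),.034),("LB",(537,83),.034),("RB",(744,67),.034),("bL",(526,53),.05),("bR",(747,36),.05)):
    print("side",n,onz("side",*D(u,v),z))
print(np.linalg.norm(P["LF"]-P["RF"]),np.linalg.norm(P["LF"]-P["LB"]),np.linalg.norm(P["RF"]-P["RB"]),np.linalg.norm(P["bL"]-P["bR"]))
m={}
a=cv2.imread("pics/scene0.png")[:,:,::-1];b=cv2.imread("pics/side0.png")[:,:,::-1]
# lid: extreme left/right of mask bbox rows; knob top
for n,im,bx in(("scene",a,(433,185,42,24)),("scene",a,(359,186,41,24)),("side",b,(414,240,39,24))):
    x,y,w,h=bx; k=orange(im)[y:y+h,x:x+w]
    wd=(k>0).sum(1); r=[np.where(q)[0] for q in k]; 
    print(n,[ (y+i,x+q.min(),x+q.max()) for i,q in enumerate(r)][::1])
```

```text
LF [0.4148 0.2917 0.034 ]
RF [0.4471 0.1747 0.034 ]
LB [0.6159 0.3428 0.034 ]
RB [0.6459 0.225  0.034 ]
bL [0.627  0.3471 0.05  ]
bR [0.6558 0.2239 0.05  ]
side LF [0.4219 0.2876 0.034 ]
side LB [0.6182 0.3384 0.034 ]
side RB [0.6473 0.2211 0.034 ]
side bL [0.6252 0.3449 0.05  ]
side bR [0.6564 0.22   0.05  ]
0.12133760507819241 0.20748620832860254 0.20502347189713177 0.12653500921901897
scene [(185, np.int64(451), np.int64(458)), (186, np.int64(450), np.int64(459)), (187, np.int64(445), np.int64(459)), (188, np.int64(441), np.int64(456)), (189, np.int64(438), np.int64(460)), (190, np.int64(437), np.int64(464)), (191, np.int64(435), np.int64(465)), (192, np.int64(434), np.int64(468)), (193, np.int64(434), np.int64(469)), (194, np.int64(434), np.int64(471)), (195, np.int64(434), np.int64(472)), (196, np.int64(433), np.int64(472)), (197, np.int64(433), np.int64(473)), (198, np.int64(434), np.int64(473)), (199, np.int64(434), np.int64(474)), (200, np.int64(434), np.int64(473)), (201, np.int64(434), np.int64(473)), (202, np.int64(436), np.int64(473)), (203, np.int64(437), np.int64(473)),
[... 1274 characters left out ...]
45, np.int64(415), np.int64(448)), (246, np.int64(423), np.int64(445)), (247, np.int64(414), np.int64(448)), (248, np.int64(422), np.int64(448)), (249, np.int64(414), np.int64(446)), (250, np.int64(414), np.int64(451)), (251, np.int64(414), np.int64(451)), (252, np.int64(414), np.int64(452)), (253, np.int64(415), np.int64(452)), (254, np.int64(415), np.int64(442)), (255, np.int64(416), np.int64(449)), (256, np.int64(417), np.int64(451)), (257, np.int64(418), np.int64(450)), (258, np.int64(419), np.int64(450)), (259, np.int64(422), np.int64(449)), (260, np.int64(422), np.int64(448)), (261, np.int64(424), np.int64(446)), (262, np.int64(428), np.int64(445)), (263, np.int64(434), np.int64(440))]
```

```bash
python3 - <<'E'
from h import *
np.set_printoptions(precision=4,suppress=True)
for n,(u,v),k in(("scene",(453.5,198),(455,187)),("scene",(379.3,198),(379.8,190)),("side",(433,251.5),None)):
    print(n,onz(n,u,v,.075), k and onz(n,*k,.1))
print(tri(("scene",453.5,198),("side",433,251.5)))
E
python3 -m jog '[0,0,-0.03,0,0,0.07,1,0,0,0,0,0,0.07,1]'
```

```text
scene [ 0.5084 -0.2794  0.075 ] [ 0.5157 -0.2856  0.1   ]
scene [ 0.5931 -0.1226  0.075 ] [ 0.5892 -0.1202  0.1   ]
side [ 0.5048 -0.2844  0.075 ] None
(array([ 0.5158, -0.2865,  0.0682]), np.float64(0.0013624938521356773))
clock: 0.35
position: [0.2498, -0.6014, 0.2373]
orientation: [[0.969, 0.249, 0.001], [0.249, -0.969, -0.003], [0.001, 0.003, -1.0]]
force: [-0.2, 0.8, -0.7]
gripper_width: 0.997
finger_force: 0.0
```

```bash
python3 -m jog '[0.047,-0.035,0,0,0,0,1,0.047,-0.035,0,0,0,0,1,0.047,-0.035,0,0,0,0,1,0.047,-0.035,0,0,0,0,1,0.047,-0.035,0,0,0,0,1]' >/dev/null; python3 -m jog '[0.047,-0.034,0,0,0,0,1,0.049,-0.033,0,0,0,0,1,0,0,0,0,0,0,1,0,0,0,0,0,0,1]'
python3 - <<'E'
from h import *
s=bot.sense();im=bot.grab_frame("wrist");cv2.imwrite("pics/w1.png",im[:,:,::-1]); print(s["force"],s["position"])
E
```

```text
clock: 1.48
position: [0.5084, -0.2833, 0.2351]
orientation: [[0.968, 0.251, -0.001], [0.251, -0.968, -0.0], [-0.001, 0.0, -1.0]]
force: [0.4, -0.5, 0.4]
gripper_width: 0.996
finger_force: 0.0
[ 0.43544681 -0.5262631   0.44653242] [ 0.50839762 -0.28327006  0.23511191]
```

View pics/w1.png

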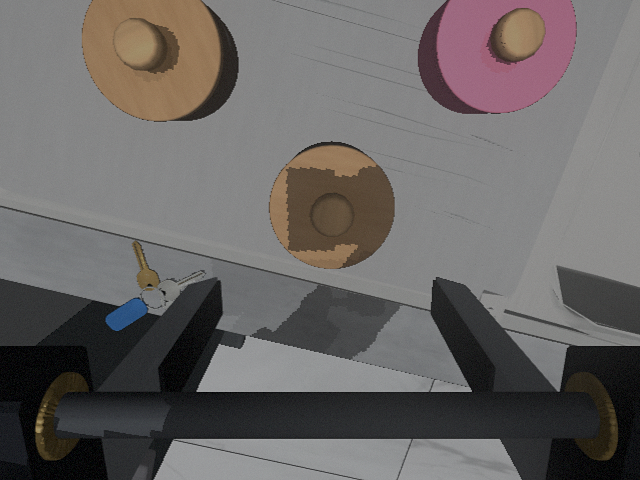

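The wrist view shows tin A's lid centred at (332,206) with its knob at (332,215), tin B's lid at about (152,52) with its knob at (139,43), and the pink tin at (507,45).

Run:
```python
from h import *
np.set_printoptions(precision=4,suppress=True)
for n,p,z in(("A lid",(332,206),.075),("A knob",(332,215),.102),("B lid",(152,52),.075),("B knob",(137,42),.1)):
    print(n,onz("wrist",*p,z))
s=bot.sense();d=onz("wrist",332,206,.075)-s["position"]; print(s["orientation"].T@d, bot.pinch_z)
```

```text
A lid [ 0.5185 -0.2859  0.075 ]
A knob [ 0.517  -0.2859  0.102 ]
B lid [ 0.5965 -0.1296  0.075 ]
B knob [ 0.5991 -0.1288  0.1   ]
[0.0101 0.0043 0.1602] 0.0188
```

```bash
python3 -m jog '[0.009,0.0045,0.05,0,0,0,1,0,0,0.05,0,0,0,1,0,0,0.035,0,0,0,1,0,0,0.01,0,0,0,1,0,0,0.006,0,0,0,1]'; python3 -m jog '[0,0,0,0,0,0,1,0,0,0,0,0,0,0.2,0,0,0,0,0,0,0.2,0,0,0,0,0,0,0,0,0,0,0,0,0,0]' 30
```

```text
clock: 2.15
position: [0.5188, -0.2864, 0.0849]
orientation: [[0.968, 0.249, 0.001], [0.249, -0.968, -0.001], [0.0, 0.001, -1.0]]
force: [-1.3, 0.3, 0.3]
gripper_width: 1.0
finger_force: 0.0
clock: 2.78
position: [0.519, -0.285, 0.0847]
orientation: [[0.968, 0.251, 0.0], [0.251, -0.968, -0.0], [0.0, 0.0, -1.0]]
force: [-0.1, -0.4, -0.2]
gripper_width: 0.608
finger_force: 0.0
```

```bash
python3 -m jog '[0,0,0.0055,0,0,0,0.6,0,0,0,0,0,0,0.6,0,0,0,0,0,0,0,0,0,0,0,0,0,0,0,0,0,0,0,0,0]' 35;  python3 -m jog '[0,0,0,0,0,0,0,0,0,0,0,0,0,0]'
```

```text
clock: 3.4
position: [0.519, -0.285, 0.0791]
orientation: [[0.968, 0.251, 0.0], [0.251, -0.968, -0.0], [0.0, 0.0, -1.0]]
force: [0.2, 0.6, 0.3]
gripper_width: 0.343
finger_force: 35.0
clock: 3.65
position: [0.519, -0.285, 0.079]
orientation: [[0.968, 0.251, 0.0], [0.251, -0.968, -0.0], [0.0, 0.0, -1.0]]
force: [-0.0, 0.1, 0.5]
gripper_width: 0.34
finger_force: 35.0
```

```bash
python3 -m jog '[0,0,-0.02,0,0,0,0,0,0,-0.04,0,0,0,0,0,0,-0.04,0,0,0,0,0,0,0,0,0,0,0,0,0,0,0,0,0,0]'; python3 -m jog '[0,0,0,0,0,0,0,0,0,0,0,0,0,0]'|grep force; python3 -m jog '[0,0,0,0,0,0,0,0,0,0,0,0,0,0]'|grep -E "force|width"
```

```text
clock: 4.28
position: [0.5175, -0.2842, 0.1773]
orientation: [[0.968, 0.251, -0.003], [0.251, -0.968, 0.002], [-0.003, -0.002, -1.0]]
force: [-0.7, -0.2, -5.0]
gripper_width: 0.343
finger_force: 35.0
force: [0.9, -0.3, -5.7]
finger_force: 35.0
force: [-0.8, -0.8, -4.1]
gripper_width: 0.343
finger_force: 35.0
```

About 5 N on the wrist, so tin A is the heavy one and goes to the rear. I'll raise it and carry it over the tray.

```bash
python3 -m jog '[0,0,-0.03,0,0,0,0,0.005,-0.02,-0.03,0,0,0,0,0.02,-0.05,0,0,0,0,0,0.02,-0.05,0,0,0,0,0,0.02,-0.05,0,0,0,0,0]' >/dev/null; python3 -m jog '[0.02,-0.05,0,0,0,0,0,0.02,-0.05,0,0,0,0,0,0.02,-0.05,0,0,0,0,0,0.02,-0.05,0,0,0,0,0,0.02,-0.05,0,0,0,0,0]'; python3 -m jog '[0.02,-0.05,0,0,0,0,0,0.005,-0.05,0,0,0,0,0,0,0,0,0,0,0,0,0,0,0,0,0,0,0,0,0,0,0,0,0,0]'
python3 - <<'E'
from h import *
im=bot.grab_frame("wrist");cv2.imwrite("pics/w2.png",im[:,:,::-1]); s=bot.sense();print(s["position"],s["joint_pos"])
E
```

```text
clock: 6.02
position: [0.5732, 0.1646, 0.2391]
orientation: [[0.968, 0.251, 0.0], [0.251, -0.968, -0.0], [0.0, 0.0, -1.0]]
force: [1.0, -0.7, -4.5]
gripper_width: 0.339
finger_force: 35.0
clock: 6.65
position: [0.5728, 0.2641, 0.239]
orientation: [[0.969, 0.249, 0.0], [0.249, -0.969, -0.001], [-0.0, 0.001, -1.0]]
force: [1.0, 0.1, -4.7]
gripper_width: 0.341
finger_force: 35.0
[0.57282147 0.26424592 0.23908997] [-4.78659007e-01  5.67175483e-01  2.34001226e-03  1.53294516e+00
 -3.96779411e-04  1.04155828e+00 -1.79592872e+00]
```

View pics/w2.png

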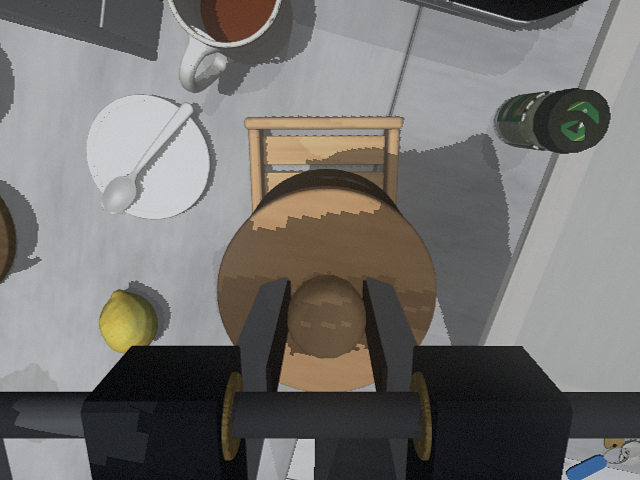

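The view shows the back-board top from (245,118) to (404,117), with its front edge at row 129. The side-board tops are centred at x≈256 and x≈391 at row 160, and the held tin is upright over the lane.

Run:
```python
from h import *
np.set_printoptions(precision=4,suppress=True)
s=bot.sense()
f=lambda u,v,z:s["orientation"].T@(onz("wrist",u,v,z,s)-s["position"])
for p in((245,118,.05),(404,117,.05),(247,129,.05),(402,129,.05),(256,160,.034),(391,160,.034),(326,287,.239-.004)): print(p,f(*p))
g=orange(bot.grab_frame("wrist"))
im=cv2.imread("pics/w2.png"); 
for r in(122,135,150,165): print(r,im[r,238:272].mean(1).astype(int).tolist(),im[r,376:412].mean(1).astype(int).tolist())
c=im[105:180,300].astype(int); print(c.tolist())
```

```text
(245, 118, 0.05) [ 0.0782 -0.0673  0.189 ]
(404, 117, 0.05) [0.079  0.0638 0.1892]
(247, 129, 0.05) [ 0.0694 -0.0661  0.189 ]
(402, 129, 0.05) [0.0694 0.0626 0.1892]
(256, 160, 0.034) [ 0.0425 -0.0623  0.205 ]
(391, 160, 0.034) [0.0425 0.0569 0.2051]
(326, 287, 0.235) [ 0.0032 -0.0006  0.0041]
122 [165, 162, 166, 163, 166, 152, 119, 146, 154, 164, 162, 161, 163, 162, 161, 162, 165, 163, 163, 164, 162, 162, 164, 158, 163, 163, 162, 161, 157, 163, 159, 162, 162, 163] [157, 158, 160, 157, 159, 155, 158, 157, 158, 158, 156, 155, 156, 157, 155, 155, 154, 154, 155, 153, 154, 150, 152, 154, 142, 127, 111, 120, 166, 164, 159, 160, 165, 165, 160, 163]
135 [164, 163, 163, 163, 166, 165, 165, 165, 166, 156, 119, 140, 153, 165, 165, 165, 162, 161, 151, 142, 122, 86, 69, 73, 65, 72, 91, 87, 91, 92, 93, 90, 89, 85] [78, 92, 124, 124, 118, 115, 99, 73, 71, 73, 74, 76, 102, 134, 152, 165, 162, 161, 158, 156, 153, 139, 116, 108, 162, 157, 156, 157, 157, 158, 156, 155, 158, 157, 155, 157]
150 [168, 164, 167, 164, 165, 170, 170, 170, 169, 166, 161, 126, 143, 157, 164, 163, 160, 162, 161, 145, 133, 111,
[... 1076 characters left out ...]
 168, 198], [130, 171, 196], [133, 176, 199], [132, 175, 199], [131, 174, 195], [126, 167, 195], [124, 160, 197], [122, 161, 193], [119, 158, 189], [117, 156, 187], [116, 152, 185], [116, 151, 181], [117, 153, 185], [115, 151, 183], [118, 156, 189], [118, 157, 189], [118, 156, 189], [116, 154, 188], [118, 157, 189], [118, 156, 190], [120, 157, 189], [116, 155, 187], [118, 156, 190], [122, 162, 194], [123, 163, 197], [124, 166, 199], [124, 163, 198], [101, 120, 135], [153, 152, 149], [150, 150, 151], [154, 155, 154], [165, 166, 165], [164, 163, 164], [92, 93, 98], [100, 103, 107], [86, 114, 138], [69, 88, 97], [34, 38, 50], [41, 50, 55], [32, 42, 51], [37, 45, 53], [35, 42, 53], [42, 48, 56]]
```

```bash
python3 -m jog '[0.008,-0.002,0.04,0,0,0,0,0,0,0.04,0,0,0,0,0,0,0.03,0,0,0,0,0,0,0.02,0,0,0,0,0,0,0,0,0,0,0]';python3 -m jog '[0,0,0.007,0,0,0,0,0,0,0.003,0,0,0,0,0,0,0.002,0,0,0,0,0,0,0,0,0,0,0]'
```

```text
clock: 7.38
position: [0.5786, 0.2686, 0.1075]
orientation: [[0.968, 0.25, -0.003], [0.25, -0.968, -0.002], [-0.003, 0.001, -1.0]]
force: [-0.6, 0.6, -3.7]
gripper_width: 0.335
finger_force: 35.0
clock: 7.88
position: [0.5796, 0.2701, 0.0972]
orientation: [[0.968, 0.251, 0.0], [0.251, -0.968, 0.0], [0.0, -0.0, -1.0]]
force: [0.4, 1.0, -4.8]
gripper_width: 0.339
finger_force: 35.0
```

```bash
python3 -m jog '[0,0,0.002,0,0,0,0,0,0,0.0015,0,0,0,0,0,0,0,0,0,0,0]' | grep -E "pos|force"; python3 -m jog '[0,0,0.001,0,0,0,0,0,0,0,0,0,0,0]'| grep -E "pos|force"; python3 -m jog '[0,0,0,0,0,0,0,0,0,0,0,0,0,0]'| grep -E "pos|force"
```

```text
position: [0.5799, 0.2701, 0.0937]
force: [0.5, -0.2, -2.4]
finger_force: 35.0
position: [0.5801, 0.2701, 0.0936]
force: [-1.9, -0.5, 4.9]
finger_force: 35.0
position: [0.5801, 0.2701, 0.0936]
force: [-1.6, -1.2, 6.2]
finger_force: 35.0
```

```bash
python3 -m jog '[0,0,-0.0007,0,0,0,0,0.004,0,0,0,0,0,0,0,0,0,0,0,0,0]'| grep -E "pos|force"; python3 -m jog '[0.003,0,0,0,0,0,0,0,0,0,0,0,0,0]'| grep -E "pos|force";python3 -m jog '[0.002,0,0,0,0,0,0,0,0,0,0,0,0,0]'| grep -E "pos|force"; python3 -m jog '[0.001,0,0,0,0,0,0,0,0,0,0,0,0,0]'| grep -E "pos|force"
```

```text
position: [0.5808, 0.2704, 0.0939]
force: [-7.3, -3.2, 11.4]
finger_force: 35.0
position: [0.5827, 0.2709, 0.0946]
force: [-9.5, -3.4, 18.3]
finger_force: 35.0
position: [0.5843, 0.2714, 0.0953]
force: [-10.8, -5.2, 22.4]
finger_force: 35.0
position: [0.5851, 0.2716, 0.0956]
force: [-12.1, -5.2, 24.2]
finger_force: 35.0
```

Pushing by the knob makes the tin tip instead of slide. I'll back off, release it, then push low on its body with the fingers as a cradle.

```bash
python3 -m jog '[-0.003,0,0,0,0,0,0,-0.003,0,0,0,0,0,0,-0.003,0,0,0,0,0,0,0,0,0,0,0,0,0]'| grep -E "pos|force"; python3 -m jog '[0,0,0,0,0,0,1,0,0,0,0,0,0,1,0,0,0,0,0,0,1,0,0,-0.02,0,0,0,1,-0.02,0,-0.05,0,0,0,1]'; python3 -m jog '[-0.03,0,-0.06,0,0,0,1,-0.03,0,0,0,0,0,0.6,-0.03,0,0,0,0,0,0.6,0,0,0,0,0,0,0.6,0,0,0,0,0,0,0.6]'
python3 - <<'E'
from h import *
im=bot.grab_frame("wrist");cv2.imwrite("pics/w3.png",im[:,:,::-1]); s=bot.sense();print(s["position"],s["force"])
E
```

```text
position: [0.5802, 0.2702, 0.0936]
force: [-1.8, -0.8, 6.1]
finger_force: 35.0
clock: 11.0
position: [0.5603, 0.2645, 0.1614]
orientation: [[0.968, 0.251, -0.004], [0.251, -0.968, -0.002], [-0.004, 0.001, -1.0]]
force: [0.7, 0.2, 0.0]
gripper_width: 0.834
finger_force: 0.0
clock: 11.62
position: [0.4771, 0.2435, 0.2193]
orientation: [[0.968, 0.251, 0.001], [0.251, -0.968, 0.001], [0.002, -0.0, -1.0]]
force: [0.7, -1.0, 0.1]
gripper_width: 0.611
finger_force: 0.0
[0.47726254 0.24348248 0.21908866] [-0.15147736 -0.73810513 -0.03533913]
```

View pics/w3.png

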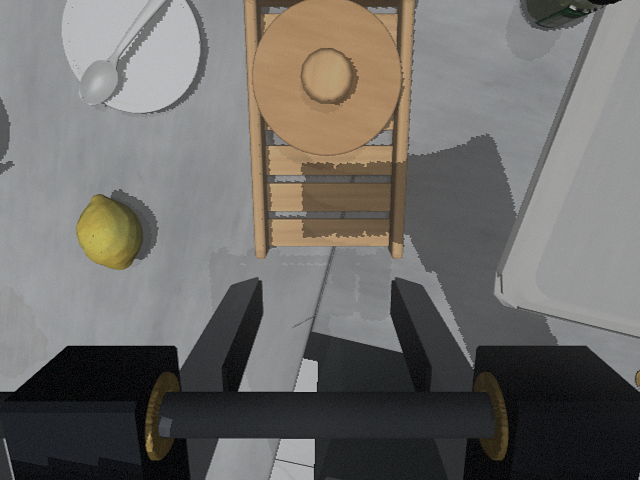

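The heavy tin stands upright in the lane. Its lid is centred at (328,78) with the front edge at row 155, and the tray's front end is at row 250.

Run:
```python
from h import *
np.set_printoptions(precision=4,suppress=True)
s=bot.sense()
f=lambda u,v,z:s["orientation"].T@(onz("wrist",u,v,z,s)-s["position"])
for p in((328,78,.089),(328,155,.089),(328,75,.116),(261,255,.034),(397,255,.034),(257,130,.034),(402,130,.034)): print(p,f(*p))
```

```text
(328, 78, 0.089) [0.104  0.0008 0.1302]
(328, 155, 0.089) [0.0527 0.0009 0.1302]
(328, 75, 0.116) [0.1034 0.0007 0.1032]
(261, 255, 0.034) [-0.039  -0.0582  0.185 ]
(397, 255, 0.034) [-0.039   0.0625  0.185 ]
(257, 130, 0.034) [ 0.0687 -0.0572  0.1852]
(402, 130, 0.034) [0.0686 0.0619 0.1852]
```

```bash
python3 -m jog '[0.038,0.002,0.01,0,0,0,0.6,0,0,0.06,0,0,0,0.6,0,0,0.06,0,0,0,0.6,0,0,0.045,0,0,0,0.6,0,0,0.012,0,0,0,0.6]';python3 -m jog '[0.005,0,0,0,0,0,0.6,0.005,0,0,0,0,0,0.6,0.005,0,0,0,0,0,0.6,0.005,0,0,0,0,0,0.6,0,0,0,0,0,0,0.6]'; python3 -m jog '[0.004,0,0,0,0,0,0.6,0.004,0,0,0,0,0,0.6,0,0,0,0,0,0,0.6]' | grep -E "pos|force"
```

```text
clock: 12.3
position: [0.5122, 0.2498, 0.0289]
orientation: [[0.968, 0.251, -0.004], [0.251, -0.968, -0.003], [-0.005, 0.001, -1.0]]
force: [0.3, 0.5, 0.2]
gripper_width: 0.602
finger_force: 0.0
clock: 12.92
position: [0.5318, 0.2566, 0.0328]
orientation: [[0.968, 0.252, -0.001], [0.252, -0.968, 0.001], [-0.001, -0.001, -1.0]]
force: [-4.4, 0.2, 4.3]
gripper_width: 0.599
finger_force: 2.3
position: [0.5389, 0.2575, 0.0325]
force: [-5.6, -1.1, 5.5]
finger_force: 3.6
```

```bash
for i in 1; do python3 -m jog '[0.003,0,0,0,0,0,0.6,0.001,0,0,0,0,0,0.6,0,0,0,0,0,0,0.6]' | grep -E "pos|force"; python3 -m jog '[0.002,0,0,0,0,0,0.6,0,0,0,0,0,0,0.6]' | grep -E "pos|force";python3 -m jog '[0.002,0,0,0,0,0,0.6,0,0,0,0,0,0,0.6]' | grep -E "pos|force"; done
```

```text
position: [0.5422, 0.2581, 0.0324]
force: [-6.3, -2.5, 6.4]
finger_force: 4.1
position: [0.5425, 0.2582, 0.0323]
force: [-9.0, -2.2, 8.6]
finger_force: 5.7
position: [0.5426, 0.2582, 0.0322]
force: [-12.5, -2.8, 11.1]
finger_force: 8.5
```

```bash
python3 -m jog '[-0.02,0,0,0,0,0,0.6,-0.02,0,-0.04,0,0,0,0.6,0,0,-0.06,0,0,0,0.6,0,0,-0.06,0,0,0,0.6,0,0,-0.04,0,0,0,0.6]'; python3 -m jog '[0,0,0,0,0,0,0.6,0,0,0,0,0,0,0.6]' >/dev/null
python3 - <<'E'
from h import *
im=bot.grab_frame("wrist");cv2.imwrite("pics/w4.png",im[:,:,::-1]); s=bot.sense();print(s["position"],s["force"])
cv2.imwrite("pics/w4c.png",cv2.resize(im[0:260,200:450,::-1],None,fx=2.3,fy=2.3))
E
```

```text
clock: 14.8
position: [0.5115, 0.25, 0.2359]
orientation: [[0.968, 0.25, 0.006], [0.25, -0.968, 0.002], [0.006, -0.001, -1.0]]
force: [0.1, -0.2, -0.3]
gripper_width: 0.601
finger_force: 0.0
[0.50904436 0.24917918 0.23106504] [0.10106107 0.12626199 0.15993841]
```

View pics/w4c.png

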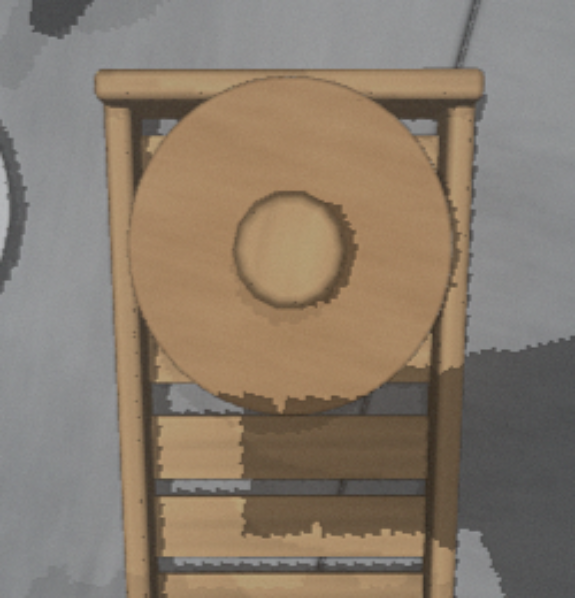

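The tin is upright and its lid overlaps the back board in the view. In the crop, the lid's rear edge is at row 76 and its front edge at row 413, and the board's front edge is at row 101.

Run:
```python
from h import *
np.set_printoptions(precision=4,suppress=True)
s=bot.sense()
f=lambda u,v,z:(s["orientation"].T@(onz("wrist",200+u/2.3,v/2.3,z,s)-s["position"]))[:2]
for n,u,v,z in(("lid rear",290,76,.089),("lid front",285,413,.089),("board front edge",290,100,.05),("rear",290,70,.05),("bL",95,70,.05),("bR",485,70,.05),("knob",290,249,.116),("lidL",128,245,.089),("lidR",453,245,.089)): print(n,f(u,v,z))
# to tin B
R=s["orientation"]; print(R.T@(np.array([.5975,-.1292,.231])-s["position"]))
```

```text
lid rear [ 0.134  -0.0005]
lid front [ 0.0337 -0.0021]
board front edge [ 0.1336 -0.0004]
rear [ 0.1428 -0.0004]
bL [ 0.1428 -0.0654]
bR [0.1428 0.0646]
knob [ 0.084  -0.0005]
lidL [ 0.0859 -0.0508]
lidR [0.0859 0.0502]
[-0.0092  0.3885  0.0003]
```

It is home against the board: lid rear edge 0.134, board face 0.1336. Now for tin B.

```bash
python3 -m jog '[0,0.055,0,0,0,0,1,0,0.055,0,0,0,0,1,0,0.055,0,0,0,0,1,0,0.055,0,0,0,0,1,0,0.055,0,0,0,0,1]' >/dev/null; python3 -m jog '[0,0.055,0,0,0,0,1,-0.009,0.055,0,0,0,0,1,0,0,0,0,0,0,1,0,0,0,0,0,0,1]'
python3 - <<'E'
from h import *
np.set_printoptions(precision=4,suppress=True)
s=bot.sense(); im=bot.grab_frame("wrist");cv2.imwrite("pics/w5.png",im[:,:,::-1])
o=np.zeros((400,640,3),np.uint8); cv2.imwrite("pics/w5c.png",im[60:380,150:500,::-1])
h=cv2.cvtColor(im,cv2.COLOR_RGB2HSV); m=cv2.inRange(h,(5,70,30),(25,255,255))
cs=cv2.findContours(m,cv2.RETR_EXTERNAL,cv2.CHAIN_APPROX_NONE)[0]
for c in cs:
    if cv2.contourArea(c)>3000:
        (u,v),r=cv2.minEnclosingCircle(c); print(u,v,r, s["orientation"].T@(onz("wrist",u,v,.075,s)-s["position"]))
print(s["force"])
E
```

```text
clock: 16.23
position: [0.5967, -0.1245, 0.2305]
orientation: [[0.968, 0.251, -0.003], [0.251, -0.968, 0.001], [-0.002, -0.002, -1.0]]
force: [0.7, 0.4, -0.1]
gripper_width: 1.002
finger_force: 0.0
330.2923889160156 214.62197875976562 63.03123092651367 [0.004  0.0029 0.1555]
[ 0.7315  0.4098 -0.1124]
```

View pics/w5c.png

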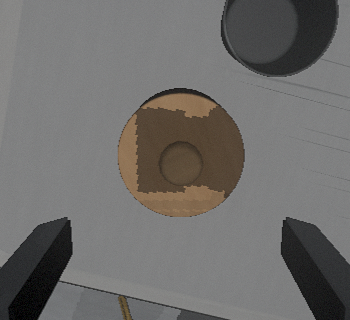

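Tin B's lid is centred at (330,215) in the full frame, and the glass is at the upper right, clear of the fingers. I'll descend and grip.

```bash
python3 -m jog '[0.004,0.003,0.05,0,0,0,1,0,0,0.05,0,0,0,1,0,0,0.035,0,0,0,0.6,0,0,0.012,0,0,0,0.6,0,0,0,0,0,0,0.6]'; python3 -m jog '[0,0,0.0045,0,0,0,0.6,0,0,0,0,0,0,0.6,0,0,0,0,0,0,0,0,0,0,0,0,0,0,0,0,0,0,0,0,0]' 35
```

```text
clock: 16.9
position: [0.602, -0.1259, 0.0849]
orientation: [[0.968, 0.253, -0.001], [0.253, -0.968, 0.001], [-0.001, -0.001, -1.0]]
force: [-0.5, -1.1, 0.0]
gripper_width: 0.719
finger_force: 0.0
clock: 17.52
position: [0.602, -0.1267, 0.0808]
orientation: [[0.968, 0.251, 0.0], [0.251, -0.968, 0.0], [0.0, -0.0, -1.0]]
force: [-0.8, 1.1, 1.0]
gripper_width: 0.34
finger_force: 35.0
```

```bash
python3 -m jog '[0,0,-0.02,0,0,0,0,0,0,-0.05,0,0,0,0,0,0,-0.06,0,0,0,0,0,0,-0.03,0,0,0,0,0,0,0,0,0,0,0]'; for i in 1; do python3 -m jog '[0,0,0,0,0,0,0,0,0,0,0,0,0,0]'|grep force:;  python3 -m jog '[0,0,0,0,0,0,0,0,0,0,0,0,0,0]'|grep -E "pos|force:"; done
```

```text
clock: 18.15
position: [0.6033, -0.1274, 0.2426]
orientation: [[0.968, 0.251, 0.005], [0.251, -0.968, -0.001], [0.004, 0.002, -1.0]]
force: [-0.4, 0.3, -2.5]
gripper_width: 0.341
finger_force: 35.0
force: [-0.1, 0.2, -3.1]
finger_force: 35.0
position: [0.6017, -0.127, 0.2399]
force: [-0.5, 0.2, -2.5]
finger_force: 35.0
```

About 2.6 N confirms tin B is the light one. I'll carry it to the front half, about 8 mm short of the rear tin.

```bash
python3 -m jog '[0,-0.03,0,0,0,0,0,0,-0.055,0,0,0,0,0,-0.005,-0.055,0,0,0,0,0,-0.005,-0.055,0,0,0,0,0,-0.005,-0.055,0,0,0,0,0]'>/dev/null; python3 -m jog '[-0.005,-0.055,0,0,0,0,0,-0.003,-0.055,0,0,0,0,0,0,-0.028,0,0,0,0,0,0,0,0,0,0,0,0,0,0,0,0,0,0,0]'
python3 - <<'E'
from h import *
s=bot.sense(); print(s["orientation"].T@(np.array([.4824,.2427,.0948])-s["position"]))
E
```

```text
clock: 19.9
position: [0.4827, 0.2414, 0.2405]
orientation: [[0.968, 0.25, 0.0], [0.25, -0.968, -0.001], [-0.0, 0.001, -1.0]]
force: [0.1, -1.0, -2.8]
gripper_width: 0.339
finger_force: 35.0
[ 8.63498570e-05 -1.55640953e-03  1.45657310e-01]
```

```bash
python3 -m jog '[0,-0.0015,0.04,0,0,0,0,0,0,0.04,0,0,0,0,0,0,0.03,0,0,0,0,0,0,0.02,0,0,0,0,0,0,0,0,0,0,0]' | grep -E "pos|force";python3 -m jog '[0,0,0.008,0,0,0,0,0,0,0.003,0,0,0,0,0,0,0,0,0,0,0]'| grep -E "pos|force"; python3 -m jog '[0,0,0.002,0,0,0,0,0,0,0,0,0,0,0]'| grep -E "pos|force"; python3 -m jog '[0,0,0.0015,0,0,0,0,0,0,0,0,0,0,0]'| grep -E "pos|force"
```

```text
position: [0.4816, 0.2417, 0.1093]
force: [-0.4, -0.5, -2.1]
finger_force: 35.0
position: [0.4821, 0.2441, 0.0999]
force: [0.1, 0.2, -2.9]
finger_force: 35.0
position: [0.4819, 0.2442, 0.0977]
force: [0.5, -0.2, -2.2]
finger_force: 35.0
position: [0.4818, 0.2441, 0.096]
force: [0.2, -0.2, -1.7]
finger_force: 35.0
```

```bash
python3 -m jog '[0,0,0.001,0,0,0,0,0,0,0,0,0,0,0]'| grep -E "pos|force"; python3 -m jog '[0,0,0.0008,0,0,0,0,0,0,0,0,0,0,0]'| grep -E "pos|force"
```

```text
position: [0.4821, 0.2444, 0.0954]
force: [0.3, 0.3, 0.8]
finger_force: 35.0
position: [0.482, 0.2447, 0.0952]
force: [-2.0, 0.1, 7.1]
finger_force: 35.0
```

```bash
python3 -m jog '[0,0,0,0,0,0,1,0,0,0,0,0,0,1,0,0,0,0,0,0,1,0,0,-0.03,0,0,0,1,-0.03,0,-0.03,0,0,0,1]'| grep -E "pos|force|width"; python3 -m jog '[-0.045,0.001,0,0,0,0,0.6,0,0,0.03,0,0,0,0.6,0,0,0.05,0,0,0,0.6,0,0,0.035,0,0,0,0.6,0,0,0.008,0,0,0,0.6]'| grep -E "pos|force|width"; python3 -m jog '[0.005,0,0,0,0,0,0.6,0.005,0,0,0,0,0,0.6,0.005,0,0,0,0,0,0.6,0.005,0,0,0,0,0,0.6,0,0,0,0,0,0,0.6]'| grep -E "pos|force|width"
```

```text
position: [0.4543, 0.2368, 0.1546]
force: [-0.2, -0.1, 0.0]
gripper_width: 0.833
finger_force: 0.0
position: [0.4083, 0.2236, 0.0296]
force: [-0.0, 0.0, -0.1]
gripper_width: 0.599
finger_force: 0.0
position: [0.4295, 0.2296, 0.0316]
force: [-0.2, 1.1, 0.9]
gripper_width: 0.602
finger_force: 0.0
```

```bash
python3 -m jog '[0.005,0,0,0,0,0,0.6,0.004,0,0,0,0,0,0.6,0,0,0,0,0,0,0.6]'| grep -E "pos|force"; python3 -m jog '[0.003,0,0,0,0,0,0.6,0.002,0,0,0,0,0,0.6,0,0,0,0,0,0,0.6]'| grep -E "pos|force"; python3 -m jog '[0.002,0,0,0,0,0,0.6,0,0,0,0,0,0,0.6]'| grep -E "pos|force"; python3 -m jog '[0.002,0,0,0,0,0,0.6,0,0,0,0,0,0,0.6]'| grep -E "pos|force"
```

```text
position: [0.4379, 0.2317, 0.0312]
force: [-2.3, -0.6, 0.7]
finger_force: 0.8
position: [0.4432, 0.2329, 0.0313]
force: [-1.4, -0.7, 0.3]
finger_force: 0.5
position: [0.4448, 0.2334, 0.0313]
force: [-0.5, 0.4, -0.3]
finger_force: 0.5
position: [0.445, 0.2334, 0.0311]
force: [-4.3, -0.6, 2.9]
finger_force: 2.3
```

```bash
python3 -m jog '[0.002,0,0,0,0,0,0.6,0,0,0,0,0,0,0.6]'| grep -E "pos|force"; python3 -m jog '[0.003,0,0,0,0,0,0.6,0,0,0,0,0,0,0.6,0,0,0,0,0,0,0.6]'| grep -E "pos|force"; python3 -m jog '[-0.02,0,0,0,0,0,0.6,-0.03,0,-0.03,0,0,0,0.6,0,0,-0.06,0,0,0,0.6,0,0,-0.06,0,0,0,0.6,0.01,0,-0.05,0,0,0,0.6]'>/dev/null; python3 -m jog '[0.02,0,-0.05,0,0,0,0.6,0.04,0,0,0,0,0,0.6,0.03,0,0,0,0,0,0.6,0,0,0,0,0,0,0.6,0,0,0,0,0,0,0.6]'
python3 - <<'E'
from h import *
im=bot.grab_frame("wrist");cv2.imwrite("pics/w6.png",im[:,:,::-1]); s=bot.sense();print(s["position"],s["force"])
E
```

```text
position: [0.4451, 0.2334, 0.0311]
force: [-7.6, -1.3, 4.7]
finger_force: 4.1
position: [0.4452, 0.2334, 0.0309]
force: [-12.0, -2.7, 9.1]
finger_force: 6.9
clock: 26.9
position: [0.4991, 0.2476, 0.2812]
orientation: [[0.968, 0.251, -0.0], [0.251, -0.968, 0.0], [0.0, -0.0, -1.0]]
force: [-0.3, -0.6, 0.1]
gripper_width: 0.597
finger_force: 0.0
[0.49882754 0.24761614 0.28126281] [-0.35902429  0.00689625  0.59374376]
```

View pics/w6.png

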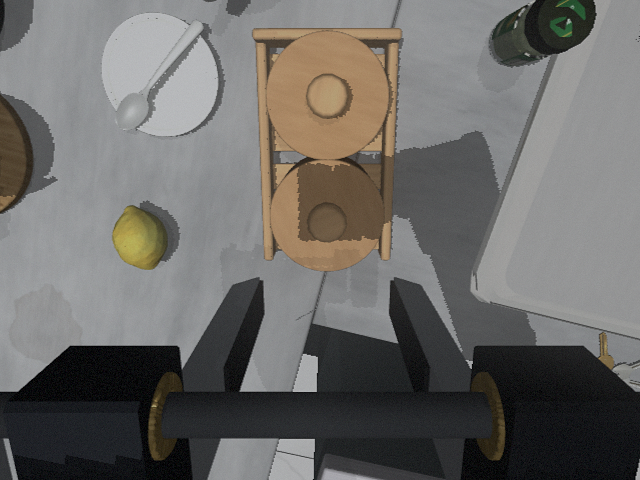

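The final view shows both tins upright in the lane. The rear lid spans rows 30 to 160 and the front lid meets it at about row 159 and ends at row 271. I'll check the distances.

Run:
```python
from h import *
s=bot.sense()
f=lambda u,v,z:(s["orientation"].T@(onz("wrist",u,v,z,s)-s["position"]))[:2].round(4)
for n,u,v,z in(("rear lid rear",328,30,.089),("rear lid front",328,159.5,.089),("front lid front",328,271,.089),("board face",328,40,.05),("tray front",328,260,.034),("rear knob",328,95,.117),("front knob",326.5,222,.117)): print(n,f(u,v,z))
```

```text
rear lid rear [0.1452 0.0011]
rear lid front [0.0441 0.0012]
front lid front [-0.0566  0.0013]
board face [0.1444 0.0013]
tray front [-0.0642  0.0016]
rear knob [0.0949 0.001 ]
front knob [-0.004  -0.0001]
```

```bash
python3 -c "
from bench import bot
print(bot.finish_job())"
```

```text
the job is handed in; nothing more can be done
None
```

The job is handed in: the heavier tin (about 5 N on the wrist) is at the back of the tray against the back board. The lighter one (about 2.6 N) is in front, pushed up against it. Both are upright, the robot is clear, and it took about 27 s of the 67 s.

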